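Move the pliers to the bench rack in working order

TASK

Move the four pairs of pliers from the old stand to the bench rack at the front of the bench, one pair to a bay, hung upright astride the bar with the jaws up and a handle on each side. The row starts at the bench pin, which may be at either end: end cutters in the bay nearest the pin, then flat-nose, then bent-nose, and round-nose in the bay furthest from it. Hang each pair on the bar before letting go; none may fall or be put down on the bench.

Things in the scene. Friction and masses are not known exactly. Their poses are not given: they have to be found in the camera images.
- end_cutters_grip (a point): end cutters: short broad jaws, from above a bar 30 mm long parallel to the rail; top 38 mm above this point. Steel, black handles, rigid, 80-160 g; astride the old stand's bar. Point: centre of the flat-sided joint block, 26 mm wide (x, across the bar: grip here), 12 thick (y, along it), 24 tall (z up); its underside, 12 mm below, rests on the bar. Handles keep within 26 mm for 10 mm more, then splay to feet 101 mm below the point, 57 mm wide outside, 36 inside.
- flat_nose_grip (a point): flat-nose pliers: two blunt jaws, each 8.5 x 18 mm (18 along the bar); tips 43 mm above this point. Steel, black handles, rigid, 80-160 g; astride the old stand's bar. Point: centre of the flat-sided joint block, 26 mm wide (x, across the bar: grip here), 12 thick (y, along it), 24 tall (z up); its underside, 12 mm below, rests on the bar. Handles keep within 26 mm for 10 mm more, then splay to feet 101 mm below the point, 57 mm wide outside, 36 inside.
- bent_nose_grip (a point): bent-nose pliers: slim jaws bending over sideways, tips 28 mm off to +y; top 46 mm above this point. Steel, black handles, rigid, 80-160 g; astride the old stand's bar. Point: centre of the flat-sided joint block, 26 mm wide (x, across the bar: grip here), 12 thick (y, along it), 24 tall (z up); its underside, 12 mm below, rests on the bar. Handles keep within 26 mm for 10 mm more, then splay to feet 101 mm below the point, 57 mm wide outside, 36 inside.
- round_nose_grip (a point): round-nose pliers: two slim cones side by side, 10 mm thick at the foot, 3 mm at the tip; tips 46 mm above this point. Steel, black handles, rigid, 80-160 g; astride the old stand's bar. Point: centre of the flat-sided joint block, 26 mm wide (x, across the bar: grip here), 12 thick (y, along it), 24 tall (z up); its underside, 12 mm below, rests on the bar. Handles keep within 26 mm for 10 mm more, then splay to feet 101 mm below the point, 57 mm wide outside, 36 inside.
- bay1: bay 1 (robot's left, +y) of the bench rack, the rack further from the robot. Bar: steel strip on edge, 6 mm thick, 22 deep, 60 long; discs of radius 14 standing 9 mm above it part the bays (56 mm clear). Origin: middle of the bar's top edge, 112 mm above the bench; x across the bar, y along it, z up. The old stand, nearer the robot, has the same bar without discs.
- bay2: bay 2 of 4 counted from the robot's left, as bay 1, its middle 60 mm along the bar (-y) from bay 1's. Origin: middle of the bar's top edge, 112 mm above the bench; x across the bar, y along it, z up.
- bay3: bay 3 of 4 counted from the robot's left, as bay 1, its middle 120 mm along the bar (-y) from bay 1's. Origin: middle of the bar's top edge, 112 mm above the bench; x across the bar, y along it, z up.
- bay4: bay 4 of 4 counted from the robot's left, as bay 1, its middle 180 mm along the bar (-y) from bay 1's. Origin: middle of the bar's top edge, 112 mm above the bench; x across the bar, y along it, z up.
- bench_pin: bench pin: pale wooden wedge 72 mm wide, 20 thick, with a V slot, under a black iron clamp at the bench edge furthest from the robot, off the left or right end of the bench rack (a grey vice, 80 mm high, is off the other end). Origin: at bench height, midway across its width, at its rear end (towards the robot). Fixed.
There are look-alikes about, which are no part of the job. Leave any purple look-alike of the part that bears round_nose_grip alone.

How it is judged:
At the end, for the whole second after the job is handed in: From the pin end: end cutters, flat-nose, bent-nose, round-nose, each at rest and upright (0.2 rad) astride the bar of its own bay: joint centre within 8 mm across and 24 mm along the bar of the bay's middle and 6 to 18 mm above the bar's top edge (((y of bench_pin in the frame of bay1 above 0 m and (x of end_cutters_grip in the frame of bay1 between -0.008 and 0.008 m and y of end_cutters_grip in the frame of bay1 between -0.024 and 0.024 m and z of end_cutters_grip in the frame of bay1 between 0.006 and 0.018 m) and (x of flat_nose_grip in the frame of bay2 between -0.008 and 0.008 m and y of flat_nose_grip in the frame of bay2 between -0.024 and 0.024 m and z of flat_nose_grip in the frame of bay2 between 0.006 and 0.018 m) and (x of bent_nose_grip in the frame of bay3 between -0.008 and 0.008 m and y of bent_nose_grip in the frame of bay3 between -0.024 and 0.024 m and z of bent_nose_grip in the frame of bay3 between 0.006 and 0.018 m) and (x of round_nose_grip in the frame of bay4 between -0.008 and 0.008 m and y of round_nose_grip in the frame of bay4 between -0.024 and 0.024 m and z of round_nose_grip in the frame of bay4 between 0.006 and 0.018 m)) or (y of bench_pin in the frame of bay1 below 0 m and (x of end_cutters_grip in the frame of bay4 between -0.008 and 0.008 m and y of end_cutters_grip in the frame of bay4 between -0.024 and 0.024 m and z of end_cutters_grip in the frame of bay4 between 0.006 and 0.018 m) and (x of flat_nose_grip in the frame of bay3 between -0.008 and 0.008 m and y of flat_nose_grip in the frame of bay3 between -0.024 and 0.024 m and z of flat_nose_grip in the frame of bay3 between 0.006 and 0.018 m) and (x of bent_nose_grip in the frame of bay2 between -0.008 and 0.008 m and y of bent_nose_grip in the frame of bay2 between -0.024 and 0.024 m and z of bent_nose_grip in the frame of bay2 between 0.006 and 0.018 m) and (x of round_nose_grip in the frame of bay1 between -0.008 and 0.008 m and y of round_nose_grip in the frame of bay1 between -0.024 and 0.024 m and z of round_nose_grip in the frame of bay1 between 0.006 and 0.018 m))) and angle between each of end_cutters_grip, flat_nose_grip, bent_nose_grip, round_nose_grip's own z axis and vertical below 0.2 rad and linear speed of each of end_cutters, flat_nose, bent_nose, round_nose below 0.02 m/s); the robot touches nothing.
It fails at once if a pair of pliers fell or was put down below the bar, onto the bench (height (world z) of any of end_cutters_grip, flat_nose_grip, bent_nose_grip, round_nose_grip below 0.085 m).
It fails at once if a pair of pliers let go of in mid-air, more than 20 mm above its seat on the bar ((height (world z) of end_cutters_grip above 0.144 m and contact force between end_cutters and anything else below 0.01 N) or (height (world z) of flat_nose_grip above 0.144 m and contact force between flat_nose and anything else below 0.01 N) or (height (world z) of bent_nose_grip above 0.144 m and contact force between bent_nose and anything else below 0.01 N) or (height (world z) of round_nose_grip above 0.144 m and contact force between round_nose and anything else below 0.01 N)).
It also fails if it takes over 104 s, if anything falls off the work surface, if the arm or the gripper's body presses on something with over 40 N, if the wrist force passes 120 N, or if a joint passes its speed limit or range.

ROBOT

A 6-joint arm with a two-finger parallel gripper is mounted at the origin on the work surface. World frame = base frame: x ahead of the robot, y to its left, z up, the work surface at z = 0. Lengths are in m, angles in rad, forces in N, time in s.
With the tool pointing down it reaches from about 0.35 to 0.875 m from the base axis. Payload 15.5 kg.
Tool frame: the origin (TCP) lies between the finger pads; the fingertips stand ahead of it and the grasp point (between the pads) lies 5 mm behind it (env.tips_ahead is the x of the fingertips in the tool frame, in m); x points along the fingers, y is the direction in which the jaws open and shut, and the axes are right-handed (so a half turn about x gives the same grasp; the last joint's range is limited). The gripper opens to 85 mm and grips with 20 to 120 N. Pads are 22 mm wide; open, the fingers measure 114 mm over their backs; the gripper's body (76 mm by 85 mm) begins 54 mm behind the grasp point. The pads swing forward as they close: fully open they stand 13 mm farther back than shut.
Start: joints at [-1.431, 0.494, 1.345, -0, 1.302, -0.096], TCP at [0.146, -0.608, 0.245] pointing down, gripper open.
Joint ranges: [-2.91, 2.91], [-0.82, 2.16], [0.22, 2.67], [-1.22, 4.37], [0.12, 2.79], [-3.08, 3.08]. Speed limits (rad/s): [1.89, 1.89, 2.57, 3.01, 3.01, 3.01].

INTERFACE

Orientations are given as a unit quaternion [x, y, z, w].
In Python, from rig import env gives the robot as it stands.
- The arm moves only by the tool move_arm, never from a script. Its argument "plan" is a list of rows, each a list of 5 numbers: the shift along the tool's x, y, z in units of 25 mm (1.0 is 25 mm), then the turn about the tool's x in units of 8 degrees (1.0 is 8 degrees), then the opening, from 0 (shut) to 1 (fully open). A call has 1 to 12 rows; each row shifts and turns the pose as measured when the row begins, along the tool's axes as they then stand; what a row does not reach is not made up. A row lasts 1/8 s, in which the tool goes at most 62.5 mm and 10.7 degrees, less where a joint would pass 70% of its speed; a pose out of reach is approached as far as the arm can. A call is refused whole if a number of a shift passes 1 or a number of a turn 1, either way. A call with a gripper value outside its range is refused whole. The fingers move at their own pace and stop on an object; "grip_force" is the grip in N (left out, the last holds). Time passes only in rows, so rows that do not move let the fingers close. It gives the time, the measured TCP pose, the force and the opening at its end, in the units of the state.
- env.get_state(): the state, without advancing time (a new reading comes with each control period).
- env.grab_frame(name): name is "scene" or "top" or "wrist"; returns the picture (400x640x3 uint8, red, green, blue); there is no depth.
- env.calibration(name): a dict with "fov_y" (degrees; the focal length in pixels is half the picture's height over the tangent of half this angle, whatever the lens; pixels are square), "cx", "cy" (the principal point, pixels), "world_from_camera" (4x4, takes a point from camera to world coordinates); the wrist camera has in their place "hand_eye" (4x4, takes a point from camera to tool coordinates, whose origin is the TCP and whose axes are the tool frame's). Camera axes: x right, y down, z forward; pixel columns grow to the right and rows downward; lengths in m; the calibration is good to about 2 mm. A picture is of the moment at which its call begins: read the wrist's pose just before it. calibration takes no time and is no camera call.
- env.hand_in(): hands the job in, once; it reports no verdict.
The state is a dict: "time": time; "joint_pos": joint angles; "joint_velocities": joint speeds; "tau": joint torques, N m; "position": TCP position; "orientation": TCP orientation; "ft_force": force on the tool from outside, world axes, zero at the start; "moment": the same for the moment, N m; "gripper_width": finger opening in m.
Only numpy, scipy, OpenCV 4.12 (cv2) and the standard library are available. Lean on these libraries where they do the work, as an engineer would, in place of code of your own. Each camera call takes 0.05 s, during which the arm holds its last target. There are 200 camera calls.

## Working session

There is one attempt and no reset: what is moved stays moved. The work goes in short steps, Python scripts to look and compute and a tool call to move; the robot and the scene stay as the last step left them, time stands still between calls to the robot, and variables do not carry over. Pictures are saved under pics/ and viewed, on a budget of 14 in all, crops included, one or two more only if the job needs it, and the job is handed in when it is done.

Besides the shell and the picture viewer there is one more tool, called after "Emit:" as name(argument=value, ...) on one line, values as JSON. move_arm: Moves the arm, as the interface text tells. Its arguments: {"type":"object","properties":{"plan":{"type":"array","items":{"type":"array","items":{"type":"number"}}},"grip_force":{"type":"number"}},"required":["plan"]}

```bash
mkdir -p pics; ls
python3 - <<'E'
from rig import env
import cv2,numpy as np
np.set_printoptions(precision=4,suppress=True)
print(env.get_state()); print(env.tips_ahead)
for n in("scene","top"):
    cv2.imwrite(f"pics/{n}0.png",env.grab_frame(n)[:,:,::-1]); print(env.calibration(n))
print(env.calibration("wrist"))
E
```

```text
pics
{'time': 0.0, 'joint_pos': array([-1.4305,  0.4942,  1.3461,  0.    ,  1.3025, -0.0955]), 'joint_velocities': array([ 0.0012, -0.0006, -0.0006,  0.0006,  0.0002, -0.0013]), 'tau': array([  0.0036, -88.2145, -38.3874,   0.0001,   0.0101,   0.0001]), 'position': array([ 0.146 , -0.6074,  0.2447]), 'orientation': array([-0.7022, -0.0836,  0.7022, -0.0827]), 'ft_force': array([-0.4054,  0.4432,  0.1268]), 'moment': array([-0.0239, -0.0338,  0.0105]), 'gripper_width': 0.08593175675460205}
0.014
{'fov_y': 51.07243508926884, 'cx': 326.4783007342673, 'cy': 198.12706427621833, 'world_from_camera': array([[-0.469 ,  0.7562, -0.4563,  0.9632],
       [ 0.8832,  0.4012, -0.243 ,  0.2311],
       [-0.0007, -0.517 , -0.856 ,  0.8829],
       [ 0.    ,  0.    ,  0.    ,  1.    ]])}
{'fov_y': 43.53541474803349, 'cx': 319.77479925567013, 'cy': 205.6028820516007, 'world_from_camera': array([[ 0.0103, -0.9875,  0.1571,  0.3648],
       [-0.9999, -0.0083,  0.0134, -0.0075],
       [-0.0119, -0.1573, -0.9875,  1.0757],
       [ 0.    ,  0.    ,  0.    ,  1.    ]])}
{'fov_y': 61.543393347822196, 'cx': 311.4180818215503, 'cy': 198.3829754429058, 'hand_eye': array([[-0.0002, -0.2689,  0.9632, -0.1291],
       [ 1.    , -0.0002,  0.0002, -0.0001],
       [ 0.0001,  0.9632,  0.2689, -0.0685],
       [ 0.    ,  0.    ,  0.    ,  1.    ]])}
```

View pics/scene0.png

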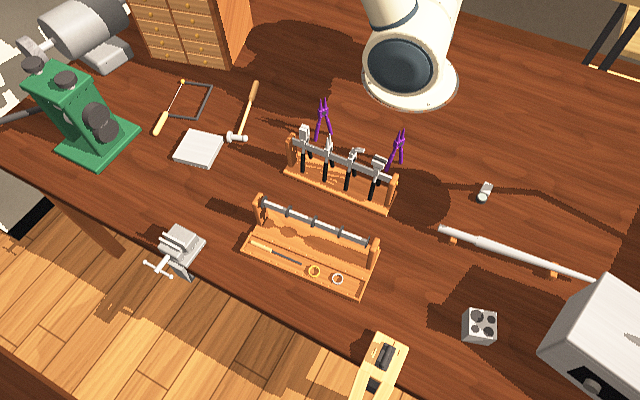

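View pics/top0.png

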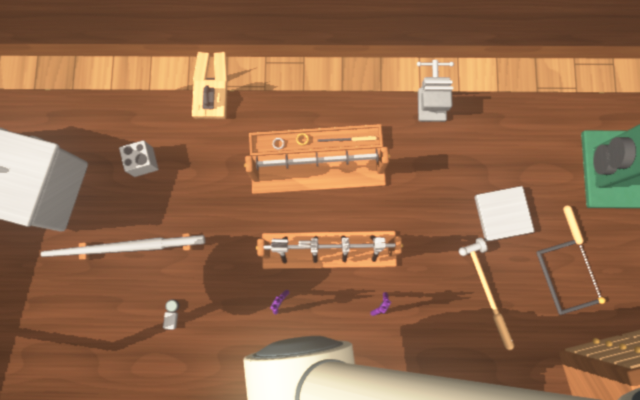

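The bench pin (top 209,85) is left of the rack, on the +y side, and the vice (435,95) is on the right. The old stand holds four grey pliers at top (280..380, 247). The two purple look-alikes stand apart from it, at (280,300) and (383,305). Next, an enlarged crop to tell the four apart.

Run:
```python
import cv2,numpy as np
t=cv2.imread("pics/top0.png")[115:280,235:410]; s=cv2.imread("pics/scene0.png")[115:220,270:410]
a=cv2.resize(t,None,fx=3.4,fy=3.4,interpolation=cv2.INTER_CUBIC)
cv2.imwrite("pics/c1.png",a)
cv2.imwrite("pics/c2.png",cv2.resize(s,None,fx=5,fy=5,interpolation=cv2.INTER_CUBIC))
```

```text
(no output)
```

View pics/c1.png

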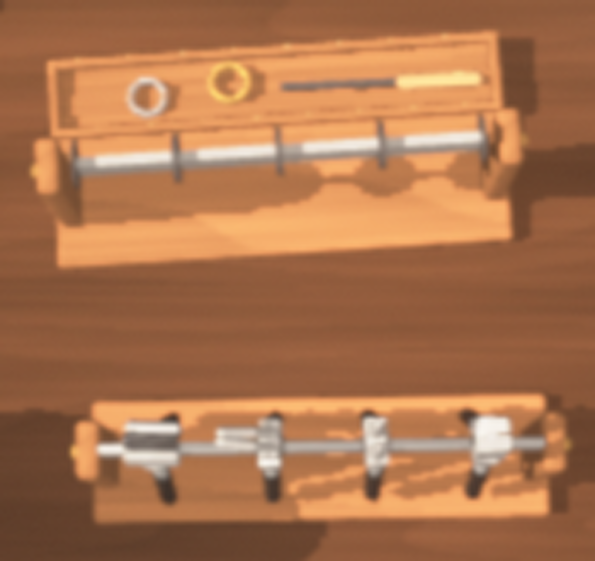

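View pics/c2.png

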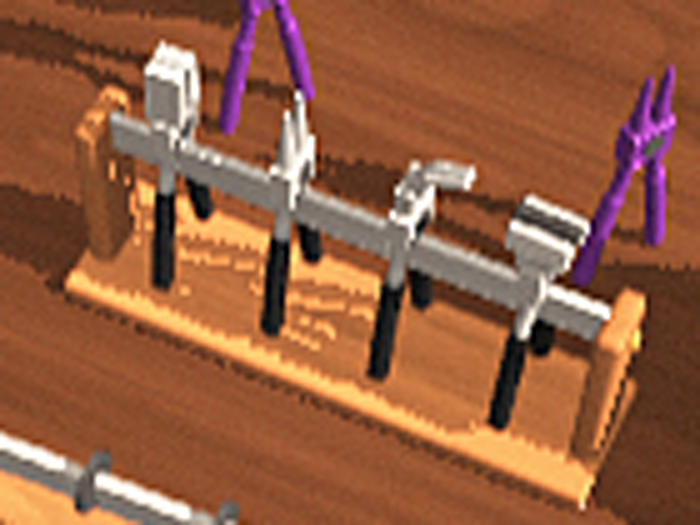

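From +y to −y the stand holds the end cutters (crop 151,440), bent-nose (268,445), round-nose (375,445) and flat-nose (491,437). The four steel pairs with black handles fit the descriptions; the two purple ones are the look-alikes and stay put. With the pin at +y, the end cutters go to bay 1, flat-nose to bay 2, bent-nose to bay 3 and round-nose to bay 4.

```bash
cat > h.py <<'E'
from rig import env
import numpy as np, cv2
from scipy.spatial.transform import Rotation as R
np.set_printoptions(precision=4,suppress=True)
def pose():
    s=env.get_state(); T=np.eye(4); T[:3,:3]=R.from_quat(s["orientation"]).as_matrix(); T[:3,3]=s["position"]; return T
def cam(n,T=None):
    c=env.calibration(n); M=c["world_from_camera"] if n!="wrist" else T@c["hand_eye"]
    f=200/np.tan(np.radians(c["fov_y"]/2)); return c,M,f
def ray(n,uv,z,T=None):
    c,M,f=cam(n,T); d=M[:3,:3]@np.array([(uv[0]-c["cx"])/f,(uv[1]-c["cy"])/f,1.]); o=M[:3,3]
    return o+d*(z-o[2])/d[2]
def proj(n,p,T=None):
    c,M,f=cam(n,T); q=np.linalg.inv(M)@np.append(p,1); return np.array([q[0]/q[2]*f+c["cx"],q[1]/q[2]*f+c["cy"]])
def go(p,psi=None):
    "shift to TCP position p in tool units; psi = desired world yaw (deg) of tool y axis"
    T=pose(); d=T[:3,:3].T@(np.array(p)-T[:3,3])/.025
    yaw=np.degrees(np.arctan2(T[1,1],T[0,1])); print("pos",T[:3,3],"yaw tool y",yaw,"x axis",T[:3,0],"units",d)
    if psi is not None:
        e=(psi-yaw+90)%180-90
        print("turn units about tool x (down):",-e/8,"world deg",e)
E
python3 - <<'E'
from h import *
C=lambda x,y:(x/3.4+235-.35,115-.35+y/3.4)
for n,p,z in [("ec",(151,440),.162),("bent",(268,445),.14),("round",(375,445),.15),("flat",(491,437),.167)]:
    print(n,ray("top",C(*p),z))
a,b=ray("top",C(98,450),.112),ray("top",C(545,442),.112); print("old",a,b,np.degrees(np.arctan2(*(a-b)[:2])))
A=[ray("top",C(x,y),.112) for x,y in[(78,165),(177,158),(279,151.5),(381,145),(484,138)]]
print("rack",np.array(A),np.degrees(np.arctan2(*(A[0]-A[-1])[:2])))
T=pose();print(T)
E
```

```text
ec [0.4384 0.0785 0.162 ]
bent [0.4381 0.0162 0.14  ]
round [ 0.4378 -0.0422  0.15  ]
flat [ 0.4413 -0.1034  0.167 ]
old [0.4365 0.1132 0.112 ] [ 0.4434 -0.1396  0.112 ] -1.560718901855563
rack [[ 0.6021  0.1294  0.112 ]
 [ 0.6067  0.0719  0.112 ]
 [ 0.611   0.0126  0.112 ]
 [ 0.6153 -0.0467  0.112 ]
 [ 0.62   -0.1066  0.112 ]] -4.324719653887963
[[-0.0002  0.2336 -0.9723  0.146 ]
 [ 0.0011 -0.9723 -0.2336 -0.6074]
 [-1.     -0.0011 -0.0001  0.2448]
 [ 0.      0.      0.      1.    ]]
```

Emit:
move_arm(plan=[[-1,0,0,0,1],[-1,0,0,0,1],[-1,0,0,0,1],[0,-1,0,-1,1],[0,-1,0,-1,1],[0,-1,0,-1,1],[0,-1,0,-1,1],[0,-1,0,-1,1],[0,0,0,-1,1],[0,0,0,-1,1],[0,0,0,-1,1],[0,0,0,-1,1]])

```text
time: 1.6
position: [0.0827, -0.4954, 0.319]
orientation: [0.511, 0.493, -0.507, 0.488]
ft_force: [-0.5, 0.1, -0.0]
gripper_width: 0.0857
```

```bash
python3 -c "
from h import *
go([.44,-.05,.30],1.56)"
```

```text
pos [ 0.0827 -0.4954  0.319 ] yaw tool y -2.1980424783316708 x axis [-0.0011  0.0092 -1.    ] units [  0.9093  13.5984 -18.3434]
turn units about tool x (down): -0.4697553097914593 world deg 3.7580424783316744
```

Emit:
move_arm(plan=[[0,1,-1,-0.47,1],[0,1,-1,0,1],[0,1,-1,0,1],[0,1,-1,0,1],[0,1,-1,0,1],[0,1,-1,0,1],[0,1,-1,0,1],[0,1,-1,0,1],[0,1,-1,0,1],[0,1,-1,0,1],[0,1,-1,0,1],[0,1,-1,0,1]])

```text
time: 3.1
position: [0.3814, -0.178, 0.32]
orientation: [0.496, 0.511, -0.49, 0.503]
ft_force: [0.1, -0.8, 0.2]
gripper_width: 0.0857
```

```bash
python3 -c "
from h import *
go([.44,-.05,.30],1.56)"
```

```text
pos [ 0.3814 -0.178   0.32  ] yaw tool y 1.5948121074871064 x axis [-0.0027  0.0129 -0.9999] units [ 0.8574  2.488  -5.0419]
turn units about tool x (down): 0.004351513435889132 world deg -0.03481210748711305
```

Emit:
move_arm(plan=[[0.4,1,-1,0,1],[0.3,1,-1,0,1],[0,0.5,-1,0,1],[0,0,-1,0,1],[0,0,-1,0,1],[0,0,-1,0,1],[0,0,-0.5,0,1],[0,0,0,0,1]])

```text
time: 4.1
position: [0.4412, -0.0062, 0.3024]
orientation: [0.494, 0.512, -0.49, 0.503]
ft_force: [-0.4, 0.2, -0.3]
gripper_width: 0.0855
```

Run:
```python
from h import *
T=pose(); im=env.grab_frame("wrist"); np.save("T1.npy",T)
cv2.imwrite("pics/w1.png",im[:,:,::-1]); print(T)
for p in [(.4375,.0785,.162),(.4387,.0162,.14),(.4407,-.0422,.15),(.4420,-.1034,.167)]: print(proj("wrist",p,T))
```

```text
[[-0.0057  0.9995  0.0313  0.4412]
 [ 0.0134  0.0313 -0.9994 -0.0062]
 [-0.9999 -0.0052 -0.0136  0.3024]
 [ 0.      0.      0.      1.    ]]
[310.4729  84.6067]
[309.8376 161.3557]
[310.0194 228.2565]
[309.2545 299.7581]
```

View pics/w1.png

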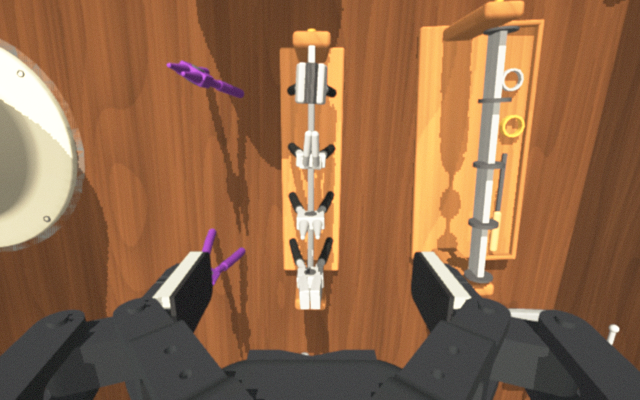

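Wrist view, old stand along column ~311: end cutters (311,83), bent-nose (311,158), round-nose (310,218), flat-nose (310,290). The rack bar runs from (500,30) to (478,277). I'll enlarge the rack to find the top edge and the discs.

Run:
```python
import cv2,numpy as np
w=cv2.imread("pics/w1.png")
a=cv2.resize(w[10:300,450:530],None,fx=2,fy=2,interpolation=cv2.INTER_CUBIC)
b=w[10:300,280:345]; b=cv2.resize(b,None,fx=2,fy=2,interpolation=cv2.INTER_CUBIC)
t=cv2.imread("pics/top0.png")[140:185,240:395]; t=cv2.resize(t,None,fx=3.2,fy=3.2,interpolation=cv2.INTER_CUBIC)
o=np.zeros((580,800,3),np.uint8); o[:,:160]=a; o[:,165:295]=b; o[:144,300:796]=t
cv2.imwrite("pics/c3.png",o)
```

```text
(no output)
```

View pics/c3.png

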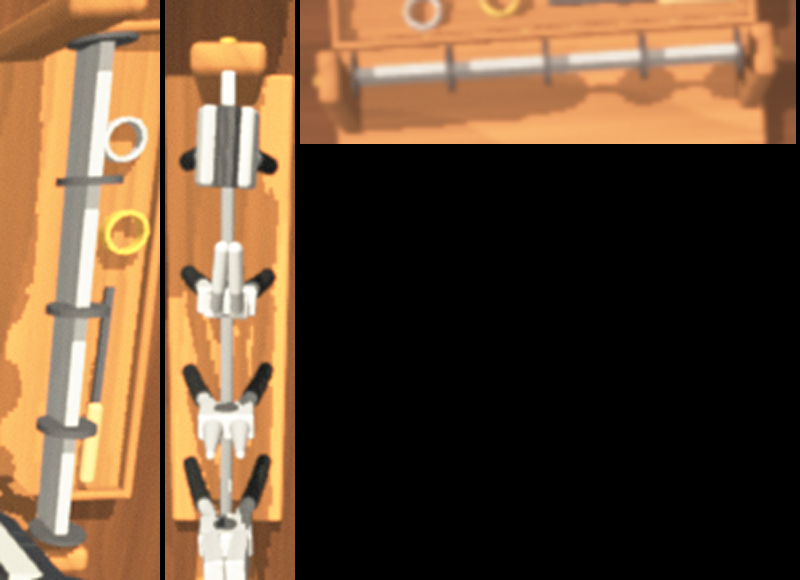

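Run:
```python
from h import *
T=np.load("T1.npy")
a=lambda x,y:(x/2+450-.25,y/2+10-.25); b=lambda x,y:((x-165)/2+280-.25,y/2+10-.25)
print("rack bar");P=np.array([ray("wrist",a(*p),.112,T) for p in[(103,75),(91,230),(80,350),(64,500)]]);print(P)
print("discs",*[ray("wrist",a(*p),.112,T)[:2] for p in[(106,40),(95,181),(85,310),(73,427),(60,533)]])
print("old bar",*[ray("wrist",b(*p),.112,T)[:2] for p in[(228.5,90),(228,210),(227,350),(225.5,480)]])
print("ec",ray("wrist",b(228,146),.162,T)); 
for n,p in[("bent",(227,302)),("round",(226,412)),("flat",(225.5,527))]: print(n,ray("wrist",b(*p),.136,T))
C=lambda x,y:((x-300)/3.2+240-.35,140-.35+y/3.2)
print("top rack",*[ray("top",C(*p),.112)[:2] for p in[(400,71),(500,65.5),(600,59),(700,52)]])
print("top discs",*[ray("top",C(*p),.112)[:2] for p in[(355,73),(450,68),(547,62),(643,56),(738,49)]])
```

```text
rack bar
[[ 0.6039  0.1182  0.112 ]
 [ 0.6101  0.0517  0.112 ]
 [ 0.6146 -0.0054  0.112 ]
 [ 0.6196 -0.0848  0.112 ]]
discs [0.6028 0.1322] [0.6082 0.0735] [0.6137 0.0143] [ 0.6177 -0.0449] [ 0.6205 -0.1036]
old bar [0.4372 0.107 ] [0.4386 0.0554] [ 0.4402 -0.011 ] [ 0.4415 -0.0795]
ec [0.4381 0.0799 0.162 ]
bent [0.4395 0.0162 0.136 ]
round [ 0.4406 -0.035   0.136 ]
flat [ 0.4421 -0.0936  0.136 ]
top rack [0.605  0.1032] [0.609  0.0414] [ 0.6135 -0.0204] [ 0.6184 -0.0822]
top discs [0.6036 0.131 ] [0.6072 0.0723] [0.6114 0.0123] [ 0.6156 -0.047 ] [ 0.6205 -0.1056]
```

Emit:
move_arm(plan=[[0,-0.1,-1,0,1],[0,0,-1,0,1],[0,0,-1,0,1],[0,0,-0.6,0,1],[1,0,0,0,1],[1,0,0,0,1],[1,0,0,0,1],[1,0,0,0,1],[0,0,0,0,1]])

```text
time: 5.28
position: [0.4383, 0.0809, 0.2012]
orientation: [0.496, 0.51, -0.492, 0.503]
ft_force: [-0.3, 0.5, 0.6]
gripper_width: 0.0852
```

```bash
python3 -c "
from h import *
go([.438,.079,.119],1.56)"
```

```text
pos [0.4383 0.0809 0.2012] yaw tool y 1.4423408104280364 x axis [-0.0033  0.0113 -0.9999] units [ 3.2884 -0.0044  0.1112]
turn units about tool x (down): -0.014707398696495844 world deg 0.11765918957196675
```

Emit:
move_arm(plan=[[0.9,0,0,0,1],[0.9,0,0.1,0,1],[0.9,0,0,0,1],[0.6,0,0,0,1],[0,0,0,0,1]], grip_force=60)

```text
time: 5.9
position: [0.4428, 0.0775, 0.1214]
orientation: [0.498, 0.508, -0.49, 0.504]
ft_force: [-0.1, -0.5, 1.5]
gripper_width: 0.0856
```

Run:
```python
from h import *
go([.438,.079,.119],1.56);cv2.imwrite("pics/w2.png",env.grab_frame("wrist")[:,:,::-1])
print(env.get_state()["ft_force"])
```

```text
pos [0.4428 0.0775 0.1214] yaw tool y 1.360833836770565 x axis [ 0.004   0.011  -0.9999] units [ 0.0963 -0.1917 -0.0631]
turn units about tool x (down): -0.024895770403679407 world deg 0.19916616322943526
[0.9459 2.0785 0.2198]
```

View pics/w2.png

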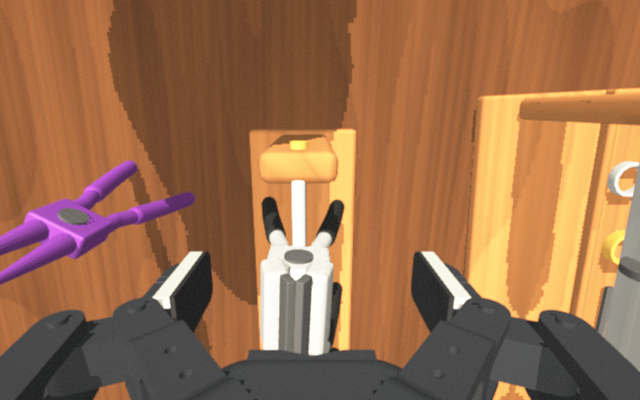

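The end cutters lie between the pads, with their centre at column 297 against the pad midline at 311. I'll shift −y tool by 0.19 and close.

Emit:
move_arm(plan=[[0.1,-0.19,0,0,1],[0,0,0,0,1],[0,0,0,0,0],[0,0,0,0,0],[0,0,0,0,0],[0,0,0,0,0],[0,0,0,0,0],[0,0,0,0,0]], grip_force=60)

```text
time: 6.95
position: [0.4392, 0.0773, 0.1218]
orientation: [0.499, 0.507, -0.489, 0.505]
ft_force: [-0.3, 0.7, 1.5]
gripper_width: 0.0251
```

Emit:
move_arm(plan=[[-0.4,0,0,0,0],[-0.8,0,0,0,0],[-0.8,0,0,0,0],[-0.9,0,0,0,0],[-0.9,0,0,0,0],[-0.9,0,0,0,0],[-0.9,0,0,0,0],[0,0,0,0,0]])

```text
time: 7.95
position: [0.4373, 0.0758, 0.2699]
orientation: [0.499, 0.506, -0.489, 0.505]
ft_force: [0.4, 0.4, -1.8]
gripper_width: 0.0251
```

Run:
```python
from h import *
go([.6052,.1025,.255],4.2);s=env.get_state();print(s["ft_force"],s["gripper_width"])
```

```text
pos [0.4373 0.0758 0.2699] yaw tool y 1.3689443508416994 x axis [ 0.009   0.0111 -0.9999] units [ 0.6685  6.7343 -0.9008]
turn units about tool x (down): -0.3538819561447877 world deg 2.8310556491583014
[ 0.445   0.4498 -1.781 ] 0.02508583147559652
```

Emit:
move_arm(plan=[[0,1,-0.3,-0.35,0],[0,1,-0.3,0,0],[0,1,-0.3,0,0],[0,1,0,0,0],[0,1,0,0,0],[0,1,0,0,0],[0,0.5,0,0,0],[0,0,0,0,0]])

```text
time: 8.95
position: [0.5989, 0.1099, 0.2657]
orientation: [0.484, 0.521, -0.478, 0.516]
ft_force: [-0.6, -0.7, -1.1]
gripper_width: 0.0251
```

Run:
```python
from h import *
go([.6052,.1015,.255],4.2)
cv2.imwrite("pics/w3.png",env.grab_frame("wrist")[:,:,::-1])
```

```text
pos [0.5989 0.1099 0.2657] yaw tool y 4.259612794572416 x axis [ 0.0001  0.0104 -0.9999] units [0.4225 0.2242 0.3583]
turn units about tool x (down): 0.007451599321552038 world deg -0.059612794572416306
```

View pics/w3.png

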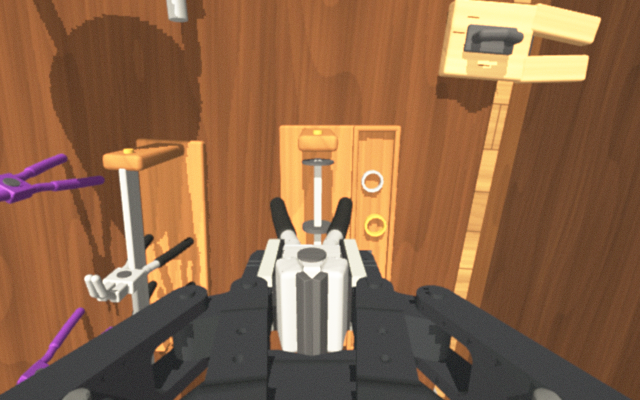

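Run:
```python
from h import *
T=pose()
for p in[(318,175),(318.5,210),(318,161),(317,227)]: print(ray("wrist",p,.112,T))
```

```text
[0.6037 0.1219 0.112 ]
[0.6066 0.0906 0.112 ]
[0.6027 0.1339 0.112 ]
[0.6065 0.0746 0.112 ]
```

Emit:
move_arm(plan=[[0.2,0.22,0.36,0,0],[0,0,0,0,0]])

```text
time: 9.25
position: [0.6036, 0.1006, 0.2603]
orientation: [0.483, 0.521, -0.479, 0.516]
ft_force: [-0.4, -1.1, -0.7]
gripper_width: 0.0249
```

Run:
```python
from h import *
go([.6052,.1015,.120],4.2)
```

```text
pos [0.6036 0.1006 0.2603] yaw tool y 4.269809603710836 x axis [-0.001   0.0102 -0.9999] units [5.6113 0.0682 0.0273]
turn units about tool x (down): 0.008726200463854639 world deg -0.06980960371083711
```

Emit:
move_arm(plan=[[0.7,0.06,0,0,0],[0.7,0,0,0,0],[0.7,0,0,0,0],[0.6,0,0,0,0],[0,0,0,0,0]])

```text
time: 9.88
position: [0.6041, 0.1008, 0.1918]
orientation: [0.484, 0.52, -0.479, 0.516]
ft_force: [-0.3, -0.0, -0.9]
gripper_width: 0.0248
```

Run:
```python
from h import *
go([.6052,.1015,.1225],4.2)
```

```text
pos [0.6041 0.1008 0.1918] yaw tool y 4.206179596106948 x axis [ 0.0001  0.0104 -0.9999] units [2.7712 0.0451 0.0028]
turn units about tool x (down): 0.0007724495133683007 world deg -0.006179596106946406
```

Emit:
move_arm(plan=[[0.7,0.04,0,0,0],[0.7,0,0,0,0],[0.7,0,0,0,0],[0.4,0,0,0,0],[0,0,0,0,0]])

```text
time: 10.5
position: [0.6061, 0.1016, 0.1267]
orientation: [0.485, 0.52, -0.478, 0.516]
ft_force: [-0.7, 0.3, -0.8]
gripper_width: 0.0247
```

Run:
```python
from h import *
go([.6052,.1015,.1225],4.2)
```

```text
pos [0.6061 0.1016 0.1267] yaw tool y 4.2058830824039655 x axis [ 0.0026  0.0106 -0.9999] units [ 0.1667 -0.0354  0.0014]
turn units about tool x (down): 0.0007353853004961053 world deg -0.005883082403968842
```

Emit:
move_arm(plan=[[0.15,0,0,0,0],[0.08,0,0,0,0],[0,0,0,0,0]])

```text
time: 10.88
position: [0.6068, 0.1017, 0.122]
orientation: [0.485, 0.519, -0.477, 0.517]
ft_force: [-1.2, -0.3, -1.4]
gripper_width: 0.0251
```

Emit:
move_arm(plan=[[0.06,0,0,0,0],[0,0,0,0,0],[0,0,0,0,0.7],[0,0,0,0,0.8],[0,0,0,0,0.8],[0,0,0,0,0.8],[-0.3,0,0,0,0.9],[-0.8,0,0,0,1],[-0.9,0,0,0,1],[-0.9,0,0,0,1],[-1,0,0,0,1],[0,0,0,0,1]])

```text
time: 12.38
position: [0.607, 0.1007, 0.225]
orientation: [0.486, 0.519, -0.476, 0.518]
ft_force: [0.2, 0.4, -0.3]
gripper_width: 0.0856
```

Run:
```python
from h import *
go([.4425,-.1030,.22],1.56)
cv2.imwrite("pics/w4.png",env.grab_frame("wrist")[:,:,::-1])
```

```text
pos [0.607  0.1007 0.225 ] yaw tool y 4.213735410236573 x axis [ 0.0081  0.0109 -0.9999] units [ 0.0573 -7.1614  7.6431]
turn units about tool x (down): 0.3317169262795723 world deg -2.653735410236578
```

View pics/w4.png

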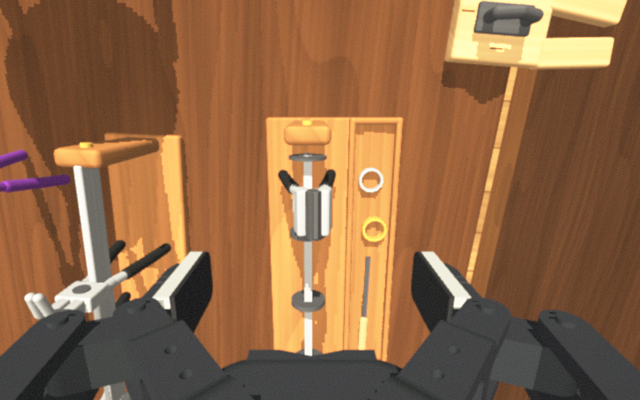

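The end cutters hang astride in bay 1, with the jaws at (311,212) between the discs at rows 157 and 300. Flat-nose next.

Emit:
move_arm(plan=[[0,-1,1,0.33,1],[0,-1,1,0,1],[0,-1,1,0,1],[0,-1,1,0,1],[0,-1,1,0,1],[0,-1,1,0,1],[0,-0.8,1,0,1],[0,0,0.4,0,1],[0,0,0,0,1]])

```text
time: 13.55
position: [0.4345, -0.0941, 0.2155]
orientation: [0.496, 0.51, -0.491, 0.503]
ft_force: [-0.7, 0.2, 0.3]
gripper_width: 0.0858
```

Run:
```python
from h import *
go([.4425,-.1030,.1215],1.56)
```

```text
pos [ 0.4345 -0.0941  0.2155] yaw tool y 1.5133551003835948 x axis [-0.0022  0.0126 -0.9999] units [3.7543 0.3193 0.4128]
turn units about tool x (down): -0.005830612452051298 world deg 0.046644899616410385
```

Emit:
move_arm(plan=[[0,0.32,0.4,0,1],[0.7,0,0,0,1],[0.7,0,0,0,1],[0.7,0,0,0,1],[0,0,0,0,1]])

```text
time: 14.18
position: [0.4482, -0.1032, 0.161]
orientation: [0.496, 0.51, -0.489, 0.505]
ft_force: [-0.3, -0.3, 0.2]
gripper_width: 0.0852
```

Run:
```python
from h import *
go([.4425,-.1030,.1215],1.56)
cv2.imwrite("pics/w5.png",env.grab_frame("wrist")[:,:,::-1])
```

```text
pos [ 0.4482 -0.1032  0.161 ] yaw tool y 1.7255046015476585 x axis [ 0.0002  0.0121 -0.9999] units [ 1.5817 -0.2303  0.0053]
turn units about tool x (down): 0.020688075193456612 world deg -0.1655046015476529
```

View pics/w5.png

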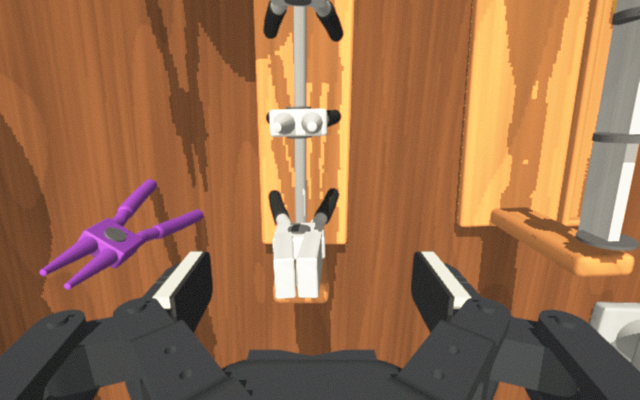

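Run:
```python
from h import *
T=pose()
print(ray("wrist",(298,279),.167,T),ray("wrist",(300,190),.112,T),ray("wrist",(298.5,123),.17,T),ray("wrist",(299,122),.136,T))
```

```text
[ 0.4433 -0.1041  0.167 ] [ 0.442  -0.0799  0.112 ] [ 0.4423 -0.0415  0.17  ] [ 0.4414 -0.0425  0.136 ]
```

Emit:
move_arm(plan=[[0.7,-0.23,0,0,1],[0.6,0,0,0,1],[0.2,0,0,0,1],[0,0,0,0,1]])

```text
time: 14.72
position: [0.4462, -0.1036, 0.126]
orientation: [0.496, 0.509, -0.488, 0.507]
ft_force: [-0.5, 0.2, -0.2]
gripper_width: 0.0855
```

Run:
```python
from h import *
go([.4425,-.1030,.1215],1.56)
```

```text
pos [ 0.4462 -0.1036  0.126 ] yaw tool y 1.8106051639397072 x axis [ 0.0059  0.0099 -0.9999] units [ 0.1784 -0.149  -0.0272]
turn units about tool x (down): 0.03132564549246375 world deg -0.25060516393971
```

Round-nose is confirmed at y −0.042 and flat-nose at −0.1035. I'll close on the flat-nose and lift a little to check it.

Emit:
move_arm(plan=[[0.18,-0.15,0,0,1],[0,0,0,0,1],[0,0,0,0,0],[0,0,0,0,0],[0,0,0,0,0],[0,0,0,0,0],[0,0,0,0,0],[0,0,0,0,0]])

```text
time: 15.72
position: [0.4431, -0.104, 0.1229]
orientation: [0.496, 0.508, -0.488, 0.508]
ft_force: [-1.0, 0.0, 0.1]
gripper_width: 0.0246
```

Emit:
move_arm(plan=[[-0.4,0,0,0,0],[-0.8,0,0,0,0],[-0.8,0,0,0,0],[-0.9,0,0,0,0],[-0.9,0,0,0,0],[-0.9,0,0,0,0],[-0.8,0,0,0,0],[0,0,0,0,0]])

```text
time: 16.73
position: [0.4412, -0.105, 0.2685]
orientation: [0.496, 0.508, -0.488, 0.508]
ft_force: [-0.7, 0.3, -1.4]
gripper_width: 0.0249
```

Run:
```python
from h import *
go([.54,.043,.262],4.2)
```

```text
pos [ 0.4412 -0.105   0.2685] yaw tool y 1.8185042050397444 x axis [ 0.0089  0.0088 -0.9999] units [ 0.3461  4.1336 -5.7879]
turn units about tool x (down): -0.29768697437003233 world deg 2.3814957949602586
```

Emit:
move_arm(plan=[[0,1,0,-0.3,0],[0,1,0,0,0],[0,1,-0.5,0,0],[0,1,-1,0,0],[0,0,-1,0,0],[0,0,-1,0,0],[0,0,-1,0,0],[0,0,-1,0,0],[0,0,0,0,0]])

```text
time: 17.85
position: [0.5301, 0.0435, 0.264]
orientation: [0.484, 0.521, -0.479, 0.515]
ft_force: [0.6, -0.5, -1.4]
gripper_width: 0.0249
```

Run:
```python
from h import *
go([.61,.043,.262],4.2)
```

```text
pos [0.5301 0.0435 0.264 ] yaw tool y 4.220818892921129 x axis [-0.0006  0.0102 -0.9999] units [0.0765 3.1871 0.2548]
turn units about tool x (down): 0.0026023616151409357 world deg -0.020818892921127485
```

Emit:
move_arm(plan=[[0,1,0.08,0,0],[0,1,0.08,0,0],[0,1,0.08,0,0],[0,0.2,0,0,0],[0,0,0,0,0]])

```text
time: 18.48
position: [0.6105, 0.0411, 0.2606]
orientation: [0.482, 0.522, -0.48, 0.514]
ft_force: [-1.0, 0.1, -0.5]
gripper_width: 0.0249
```

Run:
```python
from h import *
go([.61,.043,.123],4.2)
```

```text
pos [0.6105 0.0411 0.2606] yaw tool y 4.19557292274234 x axis [-0.0058  0.0094 -0.9999] units [ 5.5063  0.0136 -0.0248]
turn units about tool x (down): -0.0005533846572074452 world deg 0.004427077257659562
```

Emit:
move_arm(plan=[[0.7,0,-0.05,0,0],[0.7,0,0,0,0],[0.7,0,0,0,0],[0.7,0,0,0,0],[0.7,0,0,0,0],[0,0,0,0,0]])

```text
time: 19.23
position: [0.6045, 0.0418, 0.171]
orientation: [0.482, 0.522, -0.481, 0.513]
ft_force: [0.8, -0.0, -0.4]
gripper_width: 0.0252
```

Run:
```python
from h import *
go([.61,.043,.123],4.2)
```

```text
pos [0.6045 0.0418 0.171 ] yaw tool y 4.158668543357578 x axis [-0.0085  0.0091 -0.9999] units [ 1.9187  0.2385 -0.0114]
turn units about tool x (down): -0.005166432080303096 world deg 0.04133145664242477
```

Emit:
move_arm(plan=[[0.1,0.24,0,0,0],[0.5,0,0,0,0],[0.5,0.05,0,0,0],[0.3,0,0,0,0],[0,0,0,0,0]])

```text
time: 19.85
position: [0.6119, 0.0426, 0.135]
orientation: [0.482, 0.522, -0.481, 0.514]
ft_force: [-1.5, 0.3, -0.2]
gripper_width: 0.0248
```

Run:
```python
from h import *
go([.61,.043,.123],4.2)
```

```text
pos [0.6119 0.0426 0.135 ] yaw tool y 4.160260480087168 x axis [-0.0072  0.009  -0.9999] units [ 0.4811 -0.0725 -0.0178]
turn units about tool x (down): -0.004967439989103539 world deg 0.039739519912828314
```

Emit:
move_arm(plan=[[0.2,-0.05,0,0,0],[0.2,0,0,0,0],[0.1,0,0,0,0],[0,0,0,0,0]])

```text
time: 20.35
position: [0.6109, 0.0426, 0.1228]
orientation: [0.482, 0.521, -0.481, 0.514]
ft_force: [-2.5, -0.6, 3.6]
gripper_width: 0.0249
```

Emit:
move_arm(plan=[[0,0,0,0,0.7],[0,0,0,0,0.8],[0,0,0,0,0.8],[0,0,0,0,0.8],[-0.3,0,0,0,0.9],[-0.8,0,0,0,1],[-0.9,0,0,0,1],[-0.9,0,0,0,1],[-1,0,0,0,1],[0,0,0,0,1]])

```text
time: 21.6
position: [0.612, 0.0417, 0.2259]
orientation: [0.483, 0.521, -0.48, 0.515]
ft_force: [0.6, 0.1, -0.3]
gripper_width: 0.0856
```

Run:
```python
from h import *
go([.4395,.0175,.22],1.56)
cv2.imwrite("pics/w6.png",env.grab_frame("wrist")[:,:,::-1])
```

```text
pos [0.612  0.0417 0.2259] yaw tool y 4.1634328269496965 x axis [-0.0036  0.0089 -1.    ] units [ 0.2532 -6.9502  0.466 ]
turn units about tool x (down): 0.32542910336871245 world deg -2.6034328269496996
```

View pics/w6.png

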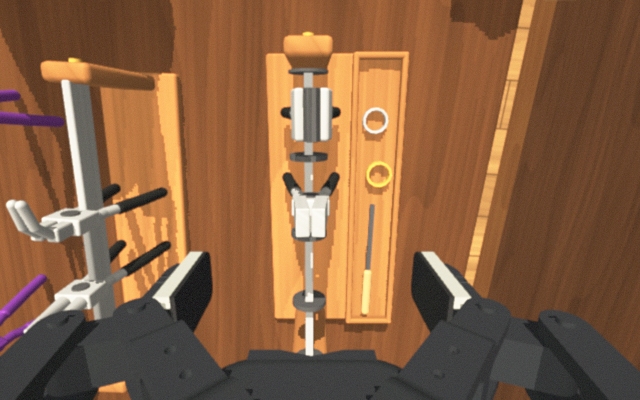

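Flat-nose hangs in bay 2 with its jaws at (310,215), and the end cutters are still in bay 1 at (310,113). Now the bent-nose.

Emit:
move_arm(plan=[[0,-1,0,0.33,1],[0,-1,0,0,1],[0,-1,0,0,1],[0,-1,0,0,1],[0,-1,0,0,1],[0,-1,0,0,1],[0,-0.8,0.5,0,1],[0,0,0,0,1]])

```text
time: 22.65
position: [0.4327, 0.0237, 0.2206]
orientation: [0.492, 0.512, -0.495, 0.5]
ft_force: [0.4, 0.3, 1.2]
gripper_width: 0.0852
```

Run:
```python
from h import *
go([.4395,.0175,.1220],1.56)
```

```text
pos [0.4327 0.0237 0.2206] yaw tool y 1.4418928224821908 x axis [-0.0149  0.0095 -0.9998] units [3.9384 0.3219 0.2932]
turn units about tool x (down): -0.014763397189726746 world deg 0.11810717751781397
```

Emit:
move_arm(plan=[[0,0.32,0.28,0,1],[0.7,0,0,0,1],[0.7,0,0,0,1],[0.7,0,0,0,1],[0.3,0,0,0,1],[0,0,0,0,1]])

```text
time: 23.4
position: [0.4467, 0.0163, 0.1578]
orientation: [0.493, 0.512, -0.494, 0.501]
ft_force: [0.0, -0.3, 0.1]
gripper_width: 0.085
```

Run:
```python
from h import *
go([.4395,.0175,.1220],1.56)
cv2.imwrite("pics/w7.png",env.grab_frame("wrist")[:,:,::-1])
```

```text
pos [0.4467 0.0163 0.1578] yaw tool y 1.4488797912113276 x axis [-0.0123  0.0093 -0.9999] units [ 1.4364 -0.2712 -0.0423]
turn units about tool x (down): -0.013890026098584585 world deg 0.11112020878867668
```

View pics/w7.png

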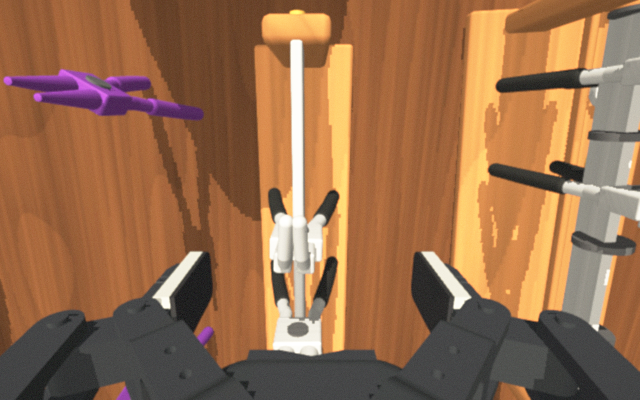

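Run:
```python
from h import *
T=pose()
print(ray("wrist",(297,247),.136,T),ray("wrist",(297.5,150),.112,T),ray("wrist",(297,232),.136,T),ray("wrist",(297,265),.136,T))
```

```text
[0.4398 0.0177 0.136 ] [0.4382 0.062  0.112 ] [0.4397 0.0255 0.136 ] [0.44   0.0081 0.136 ]
```

Emit:
move_arm(plan=[[0.6,-0.27,-0.04,0,1],[0.5,0,0,0,1],[0.3,0,0,0,1],[0,0,0,0,1]])

```text
time: 23.95
position: [0.442, 0.0172, 0.1236]
orientation: [0.494, 0.51, -0.493, 0.502]
ft_force: [-0.2, 0.3, -0.1]
gripper_width: 0.0852
```

Run:
```python
from h import *
go([.4395,.0175,.1220],1.56)
```

```text
pos [0.442  0.0172 0.1236] yaw tool y 1.4598242613951111 x axis [-0.0078  0.0088 -0.9999] units [ 0.0658 -0.0999 -0.0139]
turn units about tool x (down): -0.012521967325611172 world deg 0.10017573860488937
```

Emit:
move_arm(plan=[[0.06,-0.1,0,0,1],[0,0,0,0,1],[0,0,0,0,0],[0,0,0,0,0],[0,0,0,0,0],[0,0,0,0,0],[0,0,0,0,0],[0,0,0,0,0]])

```text
time: 24.95
position: [0.4401, 0.0171, 0.1232]
orientation: [0.494, 0.51, -0.493, 0.503]
ft_force: [-0.8, 0.4, 0.5]
gripper_width: 0.025
```

Emit:
move_arm(plan=[[-0.4,0,0,0,0],[-0.8,0,0,0,0],[-0.8,0,0,0,0],[-0.9,0,0,0,0],[-0.9,0,0,0,0],[-0.9,0,0,0,0],[-0.8,0,0,0,0],[0,0,0,0,0]])

```text
time: 25.95
position: [0.4402, 0.0159, 0.2689]
orientation: [0.494, 0.51, -0.493, 0.503]
ft_force: [-1.3, 0.9, -2.4]
gripper_width: 0.0246
```

Run:
```python
from h import *
go([.53,-.017,.262],4.2)
```

```text
pos [0.4402 0.0159 0.2689] yaw tool y 1.457349087343485 x axis [-0.0052  0.0086 -1.    ] units [0.2468 3.5568 1.4088]
turn units about tool x (down): -0.3428313640820644 world deg 2.742650912656515
```

Emit:
move_arm(plan=[[0,1,0,-0.34,0],[0,1,0.2,0,0],[0,1,0.7,0,0],[0,0.6,0.6,0,0],[0,0,0,0,0]])

```text
time: 26.58
position: [0.5332, -0.0168, 0.2654]
orientation: [0.481, 0.523, -0.481, 0.514]
ft_force: [0.3, -0.2, -0.2]
gripper_width: 0.0248
```

Run:
```python
from h import *
go([.614,-.017,.262],4.2)
```

```text
pos [ 0.5332 -0.0168  0.2654] yaw tool y 4.278480687301841 x axis [-0.0094  0.0092 -0.9999] units [0.1069 3.2252 0.2512]
turn units about tool x (down): 0.00981008591272925 world deg -0.078480687301834
```

Emit:
move_arm(plan=[[0,1,0.08,0,0],[0,1,0.08,0,0],[0,1,0.08,0,0],[0,0.2,0,0,0],[0,0,0,0,0]])

```text
time: 27.2
position: [0.6103, -0.0155, 0.2631]
orientation: [0.48, 0.525, -0.482, 0.512]
ft_force: [0.3, -0.2, -0.5]
gripper_width: 0.0249
```

Run:
```python
from h import *
go([.614,-.0165,.123],4.2)
```

```text
pos [ 0.6103 -0.0155  0.2631] yaw tool y 4.2396475500611155 x axis [-0.0154  0.0105 -0.9998] units [5.5994 0.2249 0.1155]
turn units about tool x (down): 0.004955943757639858 world deg -0.039647550061118864
```

Emit:
move_arm(plan=[[0.5,0.2,0.1,0,0],[0.7,0,0,0,0],[0.7,0.05,0,0,0],[0.7,0.05,0,0,0],[0,0,0,0,0]])

```text
time: 27.82
position: [0.6136, -0.0169, 0.1936]
orientation: [0.48, 0.525, -0.483, 0.511]
ft_force: [-0.1, -0.2, -0.2]
gripper_width: 0.0248
```

Run:
```python
from h import *
go([.614,-.0165,.123],4.2)
```

```text
pos [ 0.6136 -0.0169  0.1936] yaw tool y 4.215358804139689 x axis [-0.0184  0.0108 -0.9998] units [2.825  0.0659 0.0184]
turn units about tool x (down): 0.0019198505174617964 world deg -0.01535880413969437
```

Emit:
move_arm(plan=[[0.5,0.05,0,0,0],[0.6,0.04,0,0,0],[0.6,0.04,0,0,0],[0.5,0.04,0,0,0],[0,0,0,0,0]])

```text
time: 28.45
position: [0.6167, -0.0161, 0.1351]
orientation: [0.48, 0.525, -0.483, 0.511]
ft_force: [-1.3, 0.3, -1.1]
gripper_width: 0.025
```

Run:
```python
from h import *
go([.614,-.0165,.123],4.2)
```

```text
pos [ 0.6167 -0.0161  0.1351] yaw tool y 4.211383405388524 x axis [-0.0184  0.0107 -0.9998] units [ 0.4858 -0.0997  0.014 ]
turn units about tool x (down): 0.0014229256735660556 world deg -0.011383405388528445
```

Emit:
move_arm(plan=[[0.2,-0.1,0,0,0],[0.2,0,0,0,0],[0.1,0,0,0,0],[0,0,0,0,0]])

```text
time: 28.95
position: [0.6147, -0.0162, 0.1233]
orientation: [0.48, 0.525, -0.482, 0.511]
ft_force: [-0.5, -0.8, 1.0]
gripper_width: 0.0248
```

Emit:
move_arm(plan=[[0.04,0,0,0,0],[0,0,0,0,0],[0,0,0,0,0.7],[0,0,0,0,0.8],[0,0,0,0,0.8],[0,0,0,0,0.8],[-0.3,0,0,0,0.9],[-0.8,0,0,0,1],[-0.9,0,0,0,1],[-0.9,0,0,0,1],[-1,0,0,0,1],[0,0,0,0,1]])

```text
time: 30.45
position: [0.617, -0.0174, 0.2263]
orientation: [0.481, 0.524, -0.482, 0.512]
ft_force: [0.0, 0.6, -0.7]
gripper_width: 0.0853
```

Run:
```python
from h import *
go([.441,-.042,.22],1.56)
cv2.imwrite("pics/w8.png",env.grab_frame("wrist")[:,:,::-1])
```

```text
pos [ 0.617  -0.0174  0.2263] yaw tool y 4.2116097689419485 x axis [-0.0127  0.01   -0.9999] units [ 0.3299 -7.0882  0.4694]
turn units about tool x (down): 0.33145122111774405 world deg -2.6516097689419524
```

View pics/w8.png

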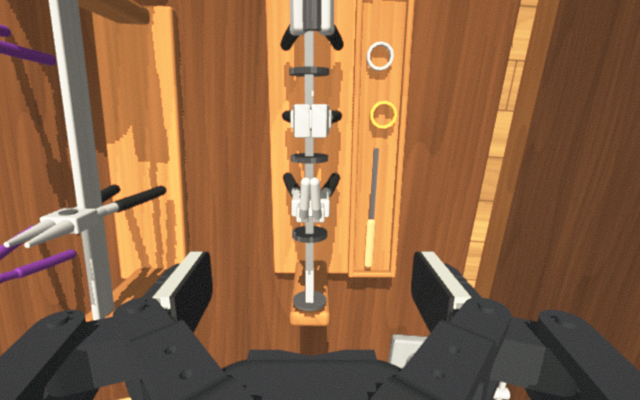

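The bent-nose hangs in bay 3 at (311,200), tips toward +y, with the others undisturbed. Now the round-nose, the steel pair on the bar.

Emit:
move_arm(plan=[[0,-1,0,0.33,1],[0,-1,0,0,1],[0,-1,0,0,1],[0,-1,0,0,1],[0,-1,0,0,1],[0,-1,0,0,1],[0,-1,0.5,0,1],[0,0,0,0,1]])

```text
time: 31.5
position: [0.4326, -0.035, 0.2225]
orientation: [0.49, 0.515, -0.496, 0.497]
ft_force: [0.0, 0.5, -0.0]
gripper_width: 0.0855
```

Run:
```python
from h import *
go([.441,-.042,.1220],1.56)
```

```text
pos [ 0.4326 -0.035   0.2225] yaw tool y 1.5053825054009657 x axis [-0.024   0.0119 -0.9996] units [4.0088 0.424  0.3379]
turn units about tool x (down): -0.006827186824878595 world deg 0.05461749459902876
```

Emit:
move_arm(plan=[[0,0.35,0.3,0,1],[0.7,0,0,0,1],[0.7,0,0,0,1],[0.7,0,0,0,1],[0.3,0,0,0,1],[0,0,0,0,1]])

```text
time: 32.25
position: [0.4471, -0.0432, 0.1595]
orientation: [0.491, 0.515, -0.496, 0.498]
ft_force: [-0.3, 0.1, -0.1]
gripper_width: 0.0855
```

Run:
```python
from h import *
go([.441,-.042,.1220],1.56)
```

```text
pos [ 0.4471 -0.0432  0.1595] yaw tool y 1.5371628314911698 x axis [-0.0215  0.0115 -0.9997] units [ 1.5036 -0.2123 -0.0365]
turn units about tool x (down): -0.0028546460636036386 world deg 0.02283716850882911
```

Emit:
move_arm(plan=[[0.6,-0.21,-0.03,0,1],[0.5,0,0,0,1],[0.4,0,0,0,1],[0,0,0,0,1]])

```text
time: 32.75
position: [0.4435, -0.0427, 0.122]
orientation: [0.491, 0.514, -0.495, 0.499]
ft_force: [-0.1, -0.1, 0.1]
gripper_width: 0.0853
```

Run:
```python
from h import *
go([.441,-.042,.1220],1.56)
```

```text
pos [ 0.4435 -0.0427  0.122 ] yaw tool y 1.547422682666967 x axis [-0.0182  0.0107 -0.9998] units [ 0.0022 -0.1009 -0.029 ]
turn units about tool x (down): -0.001572164666630016 world deg 0.012577317333040128
```

Emit:
move_arm(plan=[[0,-0.1,0,0,1],[0,0,0,0,1],[0,0,0,0,0],[0,0,0,0,0],[0,0,0,0,0],[0,0,0,0,0],[0,0,0,0,0],[0,0,0,0,0]])

```text
time: 33.75
position: [0.4416, -0.0429, 0.1233]
orientation: [0.492, 0.513, -0.495, 0.5]
ft_force: [-0.1, 0.2, -0.1]
gripper_width: 0.0248
```

Emit:
move_arm(plan=[[-0.4,0,0,0,0],[-0.8,0,0,0,0],[-0.8,0,0,0,0],[-0.9,0,0,0,0],[-0.9,0,0,0,0],[-0.9,0,0,0,0],[-0.8,0,0,0,0],[0,0,0,0,0]])

```text
time: 34.75
position: [0.4433, -0.0442, 0.2689]
orientation: [0.492, 0.513, -0.494, 0.5]
ft_force: [-0.5, 0.1, -1.6]
gripper_width: 0.0247
```

Run:
```python
from h import *
go([.535,-.076,.262],4.2)
```

```text
pos [ 0.4433 -0.0442  0.2689] yaw tool y 1.5500526676961393 x axis [-0.0156  0.01   -0.9998] units [0.208  3.6353 1.373 ]
turn units about tool x (down): -0.3312434165379834 world deg 2.649947332303867
```

Emit:
move_arm(plan=[[0,1,0.2,-0.33,0],[0,1,0.4,0,0],[0,1,0.6,0,0],[0,0.6,0.4,0,0],[0,0,0,0,0]])

```text
time: 35.38
position: [0.5362, -0.0789, 0.264]
orientation: [0.479, 0.526, -0.483, 0.51]
ft_force: [0.1, 0.5, -2.0]
gripper_width: 0.0249
```

Run:
```python
from h import *
go([.6185,-.0755,.262],4.2)
```

```text
pos [ 0.5362 -0.0789  0.264 ] yaw tool y 4.292387412615741 x axis [-0.0199  0.0112 -0.9997] units [0.0171 3.2923 0.1128]
turn units about tool x (down): 0.011548426576966975 world deg -0.0923874126157358
```

Emit:
move_arm(plan=[[0,1,0.05,0,0],[0,1,0.05,0,0],[0,1,0.05,0,0],[0,0.4,0,0,0],[0,0,0,0,0]])

```text
time: 36.0
position: [0.6184, -0.0741, 0.2597]
orientation: [0.478, 0.528, -0.484, 0.508]
ft_force: [-1.0, -0.2, -2.0]
gripper_width: 0.0248
```

Run:
```python
from h import *
go([.6185,-.0755,.123],4.2)
```

```text
pos [ 0.6184 -0.0741  0.2597] yaw tool y 4.303477326963492 x axis [-0.0265  0.0129 -0.9996] units [5.4656 0.1399 0.1378]
turn units about tool x (down): 0.01293466587043568 world deg -0.10347732696348544
```

Emit:
move_arm(plan=[[0.5,0.1,0.1,0,0],[0.7,0.05,0,0,0],[0.7,0.05,0,0,0],[0.7,0.05,0,0,0],[0,0,0,0,0]])

```text
time: 36.62
position: [0.6186, -0.0756, 0.1902]
orientation: [0.477, 0.529, -0.485, 0.507]
ft_force: [-0.7, -0.6, -0.7]
gripper_width: 0.0244
```

Run:
```python
from h import *
go([.6185,-.0755,.123],4.2)
```

```text
pos [ 0.6186 -0.0756  0.1902] yaw tool y 4.265597946008005 x axis [-0.03    0.0134 -0.9995] units [2.6862 0.0726 0.0378]
turn units about tool x (down): 0.008199743251001479 world deg -0.06559794600801183
```

Emit:
move_arm(plan=[[0.5,0.04,0,0,0],[0.6,0.03,0,0,0],[0.6,0.03,0,0,0],[0.4,0.02,0,0,0],[0,0,0,0,0]])

```text
time: 37.25
position: [0.6198, -0.0748, 0.1345]
orientation: [0.477, 0.529, -0.485, 0.507]
ft_force: [-0.4, 0.2, -0.4]
gripper_width: 0.0246
```

Run:
```python
from h import *
go([.6185,-.0755,.123],4.2)
```

```text
pos [ 0.6198 -0.0748  0.1345] yaw tool y 4.253754561384169 x axis [-0.0296  0.0133 -0.9995] units [ 0.4594 -0.0396  0.0323]
turn units about tool x (down): 0.006719320173020904 world deg -0.05375456138416723
```

Emit:
move_arm(plan=[[0.2,-0.03,0,0,0],[0.2,0,0,0,0],[0.1,0,0,0,0],[0,0,0,0,0]])

```text
time: 37.75
position: [0.6193, -0.0748, 0.1234]
orientation: [0.478, 0.528, -0.484, 0.508]
ft_force: [0.2, -0.1, -0.8]
gripper_width: 0.0247
```

Emit:
move_arm(plan=[[0.05,0,0,0,0],[0,0,0,0,0],[0,0,0,0,0.7],[0,0,0,0,0.8],[0,0,0,0,0.8],[0,0,0,0,0.8],[-0.3,0,0,0,0.9],[-0.8,0,0,0,1],[-0.9,0,0,0,1],[-0.9,0,0,0,1],[-1,0,0,0,1],[-1,0,0,0,1]])

```text
time: 39.25
position: [0.6223, -0.0763, 0.2501]
orientation: [0.478, 0.528, -0.484, 0.508]
ft_force: [1.0, -0.5, -0.4]
gripper_width: 0.0855
```

Emit:
move_arm(plan=[[0,-0.7,0,0,1],[0,-0.7,0,0,1],[0,-0.7,0,0,1],[0,-0.7,0,0,1],[0,0,0,0,1],[0,0,0,0,1],[0,0,0,0,1]])

```text
time: 40.12
position: [0.5531, -0.0819, 0.2575]
orientation: [0.479, 0.526, -0.483, 0.51]
ft_force: [0.5, -0.1, 0.7]
gripper_width: 0.0854
```

Run:
```python
from h import *
T=pose();w=env.grab_frame("wrist");s=env.grab_frame("scene")
f=lambda i,k:cv2.resize(i,None,fx=k,fy=k,interpolation=cv2.INTER_CUBIC)
a=f(w[:,240:640],.75*0+1.0); b=f(s[100:310,220:410],1.9)
o=np.zeros((400,400+b.shape[1],3),np.uint8);o[:,:400]=a;o[:b.shape[0]:,400:]=b[:400]
cv2.imwrite("pics/end.png",o[:,:,::-1]);np.save("Te.npy",T);print(T[:3,3],o.shape)
```

```text
[ 0.5531 -0.0819  0.2575] (400, 761, 3)
```

View pics/end.png

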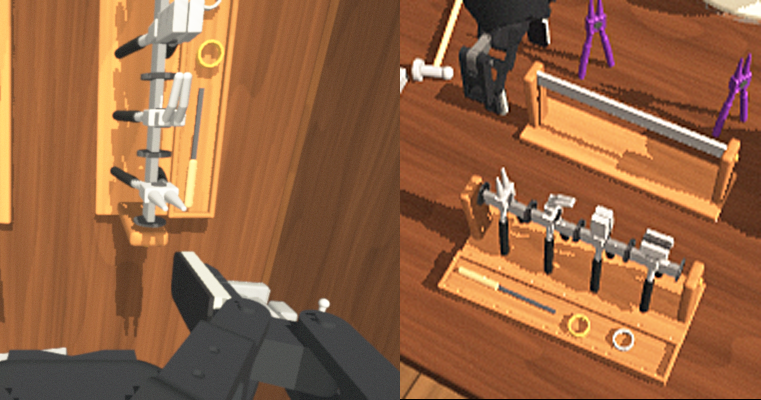

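Run:
```python
from h import *
T=np.load("Te.npy")
print(ray("wrist",(400,190),.136,T),ray("wrist",(395,228),.112,T),ray("wrist",(395,154),.112,T), "tips",ray("wrist",(421,205),.17,T))
s=env.get_state(); print(s["time"],s["ft_force"]); env.hand_in()
```

```text
[ 0.6184 -0.0704  0.136 ] [ 0.6254 -0.1096  0.112 ] [ 0.6165 -0.046   0.112 ] tips [ 0.6246 -0.0721  0.17  ]
40.225 [-0.386  -0.1381  0.0291]
the job is handed in; nothing more can be done
```

I moved all four pairs from the old stand to the bench rack and handed the job in at about 40 s of the 104 s allowed. The pin is at the +y end, so the row is end cutters in bay 1, flat-nose in bay 2, bent-nose in bay 3 and round-nose in bay 4. I left the purple look-alikes alone.

- **Final pictures:** the scene and wrist views showed all four hanging upright astride the bar, each between its own discs. The old stand was empty and the gripper was clear.
- **Round-nose position:** it measured about 6 mm along the bar from the middle of bay 4, within the 24 mm allowed. Its jaw tips read about 6 mm further in x than its joint, which would be a lean of about 0.18 rad against the 0.2 limit. I put that down to coarse hand-picked pixels, since the tool was within 0.04 rad of vertical when I let go, but I did not measure it again.
- **Seating at release:** only the flat-nose showed a clear contact force (3.6 N), and the bent-nose about 1 N. The end cutters and round-nose showed none, so I let them go at their seat height to within about 1 mm.
- **Not measured afterwards:** I checked the other three after release only by eye, in the pictures.

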